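Rake the offcuts out of the gap beside the belt sander

TASK

Two wood offcuts have dropped into the narrow gap between the belt sander and the crate of blanks, too narrow for a hand. Draw the small wooden rake, stowed under the plank with its blade showing, right out and lay it down on the table, then take it again by the thick grip at its other end, reach its blade down to the floor of the gap behind the offcuts and rake both of them out into the steel bin below the mouth of the gap. Finish with the rake lying on the table, and do not disturb the other things lying about.

Things in the scene. Friction and masses are not known exactly. Their poses are not given: they have to be found in the camera images.
- station: Fixed sanding station: a plank on two bearers, with a crate of blanks and a belt sander on it and a narrow straight gap between them. Origin: on the table (z=0) right below the middle of the gap's mouth; +y runs into the gap, -x towards the crate, z up. Plank x=-260 to 200, y=0 to 360, top 120 mm above the table, 36 mm thick, 84 mm free below. Bearers along y at x=-255 to -221, 161 to 195
- gap_mouth (a point): Middle of the gap's floor (the plank's top) at its mouth: station (0, 0, 120) mm, axes as the station's. The gap is 62 mm wide (x=-31 to 31), open above and at its mouth, flush with the plank's end. Walls: crate, x=-149 to -31, y=0 to 295, its boards 90 mm and its blanks up to 110 mm above this point. Sander, x=31 to 216, y=0 to 295, side panel 112 mm high, up to 155 mm in all
- gap_end (a point): Middle of the gap's floor at its closed end, 279 mm in from the mouth (a board 90 mm high)
- bin: Fixed open-topped sheet steel bin standing on the table against the end of the plank, right below the gap's mouth: 150 (its x) x 200 (its y) x 75 mm high, walls 4 mm. Origin: centre of its underside; the inner floor is 4 mm above; axes parallel to the station's
- rake: Wooden rake, 0.16 kg, standing level on blade and heel, handle under the plank, blade and 110 to 145 mm of neck sticking out. Blade 50 wide (y), 66 high (z), 10 mm thick (x). Handle axis 48 mm above the blade's lower edge: batten 18 x 18 mm along -x, from x=-220 to -330 a grip 24 wide x 30 high, with a heel down to z=0. Origin: middle of blade's lower edge; +x from grip to blade
- rake_blade (a point): Point of the rake's blade on the handle's axis, 48 mm above the blade's lower edge; body axes. Held by one end the rake may droop a few degrees in the fingers; its mass centre is about 175 mm behind the blade
- rake_neck (a point): On the batten's axis, 50 mm behind the blade: a place to grasp it while it is stowed
- rake_grip (a point): On the axis of the thick grip, 285 mm behind the blade: the place to hold it for raking
- rake_tail (a point): Far end of the grip, 330 mm behind the blade
- offcut_block: Loose wood offcut in the gap, a block 40 x 30 x 26 mm high, about 22 g; origin: centre of its underside
- offcut_step: Loose wood offcut in the gap, 42 x 30 mm, 14 mm high on one half and 28 mm on the other, about 20 g; origin: centre of its underside
- offcut_block_mid (a point): Middle of the block offcut
- offcut_step_mid (a point): Middle of the stepped offcut, 12 mm above its underside
- angle_grinder: Bystander: angle grinder lying on the table, 250 mm long along x, side handle to +y, 80 mm high; origin below its middle
- wood_round: Bystander: slice of log, 96 mm across, 30 mm high; origin centre of underside
- spoon: Bystander: wooden spoon 240 mm long along its x, lying flat, under 30 mm high; origin under its middle
- spoon_blank: Bystander: flat wooden blank 250 (x) x 36 x 16 mm, lying on the plank in front of the crate; origin centre of underside
- sanding_block: Bystander: cork sanding block 70 (x) x 46 x 30 mm; origin centre of underside
- sanding_discs: Bystander: stack of sanding discs 76 mm across, 16 mm high; origin centre of underside
- glue: Bystander: glue bottle 60 mm across, 160 mm tall; origin centre of underside

How it is judged:
By the outcome, as a careful person would: the job done as asked, in the order asked, and still so for the second after the job is handed in, with the robot touching nothing.
It also fails if it takes over 72 s, if anything falls off the work surface, if the arm or the gripper's body presses on something with over 40 N, if the wrist force passes 120 N, or if a joint passes its speed limit or range.

ROBOT

A 6-joint arm with a two-finger parallel gripper is mounted at the origin on the work surface. World frame = base frame: x ahead of the robot, y to its left, z up, the work surface at z = 0. Lengths are in m, angles in rad, forces in N, time in s.
With the tool pointing down it reaches from about 0.35 to 0.775 m from the base axis. Payload 7.3 kg.
Tool frame: the origin (TCP) lies between the finger pads; the fingertips stand 22 mm ahead of it and the grasp point (between the pads) lies 3 mm ahead of it (robot.nose_length is the distance from the TCP to the fingertips, in m); z points along the fingers, y is the line along which they close (so a half turn about z gives the same grasp; the last joint's range is limited). The gripper opens to 92 mm and grips with 3 to 60 N. Pads are 19 mm wide; open, the fingers measure 130 mm over their backs; the gripper's body (75 mm by 190 mm) begins 47 mm behind the grasp point.
Start: joints at [-1.394, 0.342, 1.524, -0, 1.275, -0.146], TCP at [0.167, -0.498, 0.249] pointing down, gripper open.
Joint ranges: [-2.53, 2.53], [-0.77, 2.02], [0.04, 2.7], [-1, 4.14], [0.28, 2.66], [-3.11, 3.11]. Speed limits (rad/s): [2.57, 2.57, 3.14, 3.14, 3.14, 3.14].

INTERFACE

Orientations are given as a unit quaternion [w, x, y, z].
In Python, from plant import robot gives the robot as it stands.
- The arm moves only by the tool servo_tool, never from a script. Its argument "increments" is text: rows parted by semicolons, each of 5 numbers parted by spaces: the opening in per cent of the stroke, from 0 (shut) to 100 (fully open), then the shift along the tool's x, y, z each as a share of 300 mm, from -1 to 1, then the turn about the tool's z as a share of 1.5 rad, from -1 to 1. A call has 1 to 10 rows; each row is the pose to reach, as a shift and turn from the pose commanded when the call began, along the tool's axes at that moment; what a row does not reach only later rows make up. A row lasts 1/8 s, in which the tool goes at most 62.5 mm and 10.7 degrees, less where a joint would pass 70% of its speed; a pose out of reach is approached as far as the arm can. A call with a number of a shift or a turn outside -1 to 1 is refused whole. A call with a gripper value outside its range is refused whole. The fingers move at their own pace and stop on an object; the grip force is fixed at half the most. Time passes only in rows, so rows that repeat a pose let the fingers close. It gives the time, the measured TCP pose, the force, the opening and the grip force at its end, in the units of the state.
- robot.read_state(): the state, without advancing time (a new reading comes with each control period).
- robot.camera(name): name is "side" or "top" or "wrist"; returns a dict with "pixels" (400x640x3 uint8, red, green, blue), "z_map" (400x640 float32, m along the optical axis (not along the pixel's ray), 0 where there is no reading), "camera_matrix" (3x3 intrinsics, pixels), "R" (3x3) and "t" (3): a world point X has camera coordinates R X + t. Camera axes: x right, y down, z forward; pixel columns grow to the right and rows downward; lengths in m; the calibration is good to about 2 mm. A picture is of the moment at which its call begins.
- robot.close_job(): hands the job in; it is judged then, once.
The state is a dict: "t": time; "joint_pos": joint angles; "qvel": joint speeds; "effort": joint torques, N m; "ee_pos": TCP position; "tcp_rot": TCP orientation; "wrist_force": force on the tool from outside, world axes, zero at the start; "wrist_torque": the same for the moment, N m; "finger_gap": finger opening in m; "finger_force": force on a finger pad.
Only numpy, scipy, OpenCV 4.12 (cv2) and the standard library are available. Lean on these libraries where they do the work, as an engineer would, in place of code of your own. Each camera call takes 0.05 s, during which the arm holds its last target. There are 200 camera calls.

## Working session

There is one attempt and no reset: what is moved stays moved. The work goes in short steps, Python scripts to look and compute and a tool call to move; the robot and the scene stay as the last step left them, time stands still between calls to the robot, and variables do not carry over. Pictures are saved under pics/ and viewed, at most 10 in all, crops included, and the job is handed in when it is done.

Besides the shell and the picture viewer there is one more tool, called after ">>>" as name(argument=value, ...), one argument or row to a line, values as JSON. servo_tool: Moves the arm, as the interface text tells. Shift numbers are shares of 300 mm and turn numbers shares of 1.5 rad, none past 1 either way. Its arguments: {"type":"object","properties":{"increments":{"type":"string"}},"required":["increments"]}

```bash
mkdir -p pics
cat > h.py <<'E'
import numpy as np, cv2
from plant import robot
def snap(n,f):
    c=robot.camera(n); cv2.imwrite(f'pics/{f}.png',c['pixels'][:,:,::-1]); np.savez(f'pics/{f}.npz',**{k:np.array(v) for k,v in c.items()}); return c
def load(f): return np.load(f'pics/{f}.npz')
def cloud(c):
    K=c['camera_matrix'];z=c['z_map'];v,u=np.mgrid[:z.shape[0],:z.shape[1]]
    P=np.stack([(u-K[0,2])/K[0,0]*z,(v-K[1,2])/K[1,1]*z,z],-1)
    W=(P-c['t'])@c['R']; W[z==0]=np.nan; return W
E
python3 - <<'E'
from h import *
print(robot.read_state())
for n in('top','side'):
    c=snap(n,n+'0'); print(n,c['camera_matrix'],c['R'],c['t'])
E
```

```text
{'t': 0.0, 'joint_pos': array([-1.39402455e+00,  3.42758040e-01,  1.52502755e+00, -4.76145787e-07,
        1.27538731e+00, -1.45994131e-01]), 'qvel': array([-0.00197657,  0.00137795,  0.00171279,  0.0003574 , -0.00113189,
        0.00094424]), 'effort': array([-2.60078123e-03, -4.31249964e+01, -2.44226450e+01,  7.14260526e-02,
        5.58605546e-02, -1.40630409e-04]), 'ee_pos': array([ 0.16648254, -0.49750934,  0.24802293]), 'tcp_rot': array([-7.90024588e-04,  9.87005691e-01,  1.60683361e-01, -1.23862403e-05]), 'wrist_force': array([0.02396997, 0.0733213 , 0.05219313]), 'wrist_torque': array([-0.02194827, -0.00947759,  0.05596586]), 'finger_force': 0.0, 'finger_gap': 0.09194724779907439}
top [[381.216474    0.        318.5130511]
 [  0.        381.216474  199.3460752]
 [  0.          0.          1.       ]] [[ 0.0159944  -0.99967849  0.01967454]
 [-0.99237654 -0.01827628 -0.1218802 ]
 [ 0.1222006  -0.01757515 -0.9923498 ]] [0.04038459 0.56125991 1.37895857]
side [[393.59003087   0.         308.75770559]
 [  0.         393.59003087 198.94989434]
 [  0.           0.           1.        ]] [[-0.99946965 -0.02835151 -0.01601897]
 [-0.01174388  0.77263901 -0.63473698]
 [ 0.03037264 -0.63421223 -0.7725622 ]] [0.53054623 0.03996109 1.49557015]
```

View pics/top0.png

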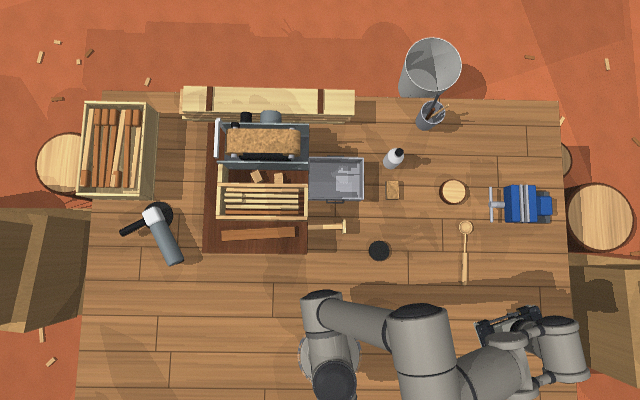

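View pics/side0.png

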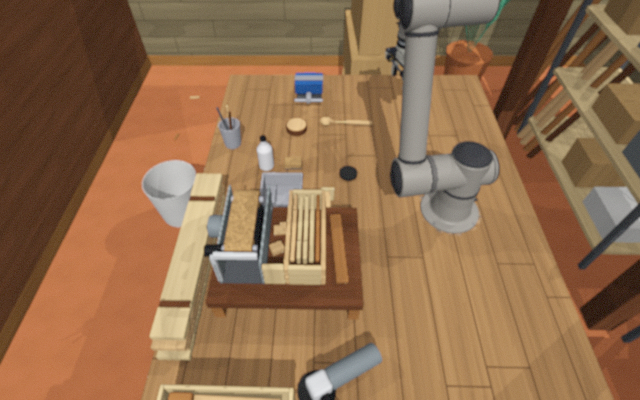

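Run:
```python
from h import *
im=cv2.imread('pics/top0.png')[110:260,195:405]
cv2.imwrite('pics/c1.png',cv2.resize(im,None,fx=3.8,fy=3.8,interpolation=cv2.INTER_CUBIC))
W=cloud(load('top0'))
for u,v in [(345,222),(345,230),(335,226),(320,226),(305,248),(305,220),(307,175),(307,180),(225,248),(256,175),(278,178),(265,180),(362,160),(362,199),(310,199),(322,190),(260,233),(300,233),(225,235),(380,250),(392,190),(453,190),(465,228),(464,275),(395,158)]:
    print((u,v),W[v,u].round(4))
```

```text
(345, 222) [ 0.4762 -0.0461  0.0656]
(345, 230) [ 0.4474 -0.0463  0.0656]
(335, 226) [ 0.4613 -0.0104  0.0621]
(320, 226) [0.4606 0.0435 0.0581]
(305, 248) [0.3813 0.0951 0.1206]
(305, 220) [0.4721 0.0958 0.1941]
(307, 175) [0.6355 0.0933 0.118 ]
(307, 180) [0.618  0.093  0.1164]
(225, 248) [0.3769 0.3676 0.1201]
(256, 175) [0.6275 0.2681 0.1419]
(278, 178) [0.6206 0.1934 0.1302]
(265, 180) [0.6144 0.2394 0.1204]
(362, 160) [ 0.7041 -0.1063  0.0706]
(362, 199) [ 0.559  -0.1054  0.0797]
(310, 199) [0.5608 0.0816 0.0367]
(322, 190) [0.6001 0.0368 0.0045]
(260, 233) [0.4296 0.2492 0.1293]
(300, 233) [0.4321 0.1133 0.1205]
(225, 235) [0.4208 0.367  0.1319]
(380, 250) [ 0.3778 -0.1818  0.0121]
(392, 190) [ 0.6022 -0.2258  0.024 ]
(453, 190) [ 0.6066 -0.4567  0.0239]
(465, 228) [ 0.4652 -0.5056  0.0046]
(464, 275) [ 0.2913 -0.4916  0.0167]
(395, 158) [ 0.7034 -0.2179  0.1153]
```

View pics/c1.png

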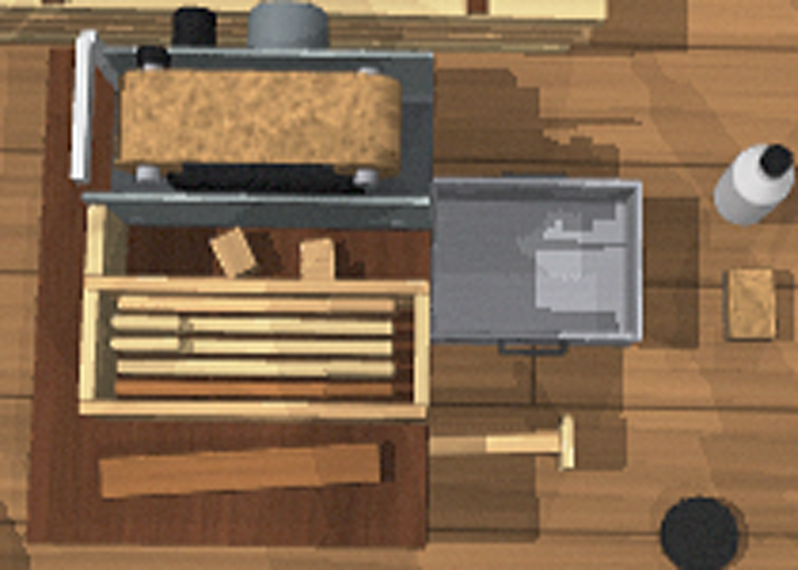

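Run:
```python
from h import *
for f in('top0','side0'):
    W=cloud(load(f)).reshape(-1,3); x,y,z=W.T; print(f)
    def S(x0,x1,y0,y1,z0,z1): return W[(x>x0)&(x<x1)&(y>y0)&(y<y1)&(z>z0)&(z<z1)]
    for y0 in np.arange(.11,.36,.04):
        a=S(.5,.65,y0,y0+.03,.2,.218); b=S(.62,.75,y0,y0+.03,.215,.24)
        print('y%.2f crate in %s sander %s'%(y0,a[:,0].max().round(4) if len(a) else '',b[:,0].min().round(4) if len(b) else ''))
    for x0 in (.38,.42,.48,.5):
        a=S(x0,x0+.02,.05,.2,.112,.126); print('plank edge',x0,np.sort(a[:,1])[:3].round(4), np.median(a[:,2]).round(4))
    a=S(.3,.9,.05,.6,.115,.125);print('plank ext',a.min(0),a.max(0))
    # rake neck, blade
    for y0 in np.arange(-.06,.09,.015):
        a=S(.42,.5,y0,y0+.015,.03,.09); 
        if len(a): print('rake y%.3f'%y0,len(a),a[:,0].min().round(4),a[:,0].max().round(4),a[:,1].min().round(4),a[:,2].max().round(4))
    for n,r in dict(bin=(.53,.73,-.13,.08,.06,.09),glue=(.66,.76,-.3,-.15,.02,.17),discs=(.32,.43,-.24,-.13,.008,.03),sb=(.55,.65,-.27,-.18,.012,.04),offc=(.598,.665,.11,.35,.13,.16),spoon=(.25,.52,-.56,-.44,.005,.04)).items():
        a=S(*r); print(n,len(a),np.percentile(a,[2,98],axis=0).round(4).tolist() if len(a) else '')
```

```text
top0
y0.11 crate in 0.5885 sander 0.6515
y0.15 crate in 0.5879 sander 0.651
y0.19 crate in 0.5871 sander 0.6507
y0.23 crate in 0.5893 sander 0.6506
y0.27 crate in 0.5886 sander 0.6504
y0.31 crate in 0.5883 sander 0.6503
y0.35 crate in 0.6493 sander 0.6503
plank edge 0.38 [0.0885 0.0885 0.0886] 0.1194
plank edge 0.42 [0.0891 0.0892 0.0893] 0.1196
plank edge 0.48 [0.1043 0.1044 0.1078] 0.1199
plank edge 0.5 [0.1044 0.1045 0.1046] 0.1193
plank ext [0.35986438 0.05114171 0.11500088] [0.89959496 0.54053723 0.12499431]
rake y-0.060 13 0.4401 0.4836 -0.0463 0.0713
rake y-0.045 49 0.4369 0.4871 -0.0441 0.0708
rake y-0.030 20 0.4545 0.4694 -0.0292 0.0612
rake y-0.015 21 0.4544 0.4693 -0.0148 0.0621
rake y0.000 27 0.4507 0.4688 0.0001 0.0593
rake y0.015 23 0.4502 0.4687 0.0177 0.0604
rake y0.030 20 0.4499 0.4646 0.0324 0.0612
rake y0.045 19 0.4496 0.4644 0.0469 0.0617
rake y0.060 19 0.4495 0.4642 0.0614 0.0597
rake y0.075 20 0.4492 0.4641 0.0758 0.0601
bin 319 [[0.5587, -0.1094, 0.0631], [0.7136, 0.0733, 0.0815]]
glue 310 [[0.687, -0.2462, 0.0256], [0.7383, -0.1938, 0.1615]]
discs 329 [[0.3413
[... 735 characters left out ...]
2324 0.12499967]
rake y-0.060 14 0.4395 0.4848 -0.0505 0.07
rake y-0.045 60 0.4385 0.4847 -0.0449 0.0701
rake y-0.030 17 0.4543 0.4695 -0.0296 0.0612
rake y-0.015 15 0.4544 0.4694 -0.015 0.0645
rake y0.000 16 0.4545 0.4694 0.0001 0.0616
rake y0.015 17 0.4546 0.4693 0.0156 0.0627
rake y0.030 9 0.4509 0.4656 0.0306 0.0598
bin 258 [[0.5606, -0.1142, 0.0613], [0.7135, -0.0186, 0.0829]]
glue 380 [[0.6886, -0.231, 0.0238], [0.7426, -0.192, 0.1625]]
discs 222 [[0.3427, -0.2132, 0.0097], [0.4118, -0.1412, 0.0222]]
sb 180 [[0.5728, -0.2507, 0.0145], [0.6389, -0.2033, 0.0363]]
offc 342 [[0.6003, 0.1269, 0.1308], [0.6529, 0.3136, 0.1558]]
spoon 287 [[0.2602, -0.5527, 0.0051], [0.4991, -0.4493, 0.0225]]
```

>>> servo_tool(
  increments="100 0.2 -0.18 0 0.125;100 0.4 -0.36 0 0.25;100 0.6 -0.5 0 0.375;100 0.733 -0.633 0 0.5;100 0.733 -0.633 0 0.625;100 0.733 -0.633 0 0.75;100 0.733 -0.633 0 0.875;100 0.733 -0.633 0 1;100 0.733 -0.633 0 1",
)

```text
t: 1.23
ee_pos: [0.3148, -0.2478, 0.2485]
tcp_rot: [-0.0, 0.831, -0.557, -0.0]
wrist_force: [0.2, -0.2, 0.3]
finger_gap: 0.0922
finger_force: 0.0
```

```bash
cat >> h.py <<'E'
def go(p,psi):
    "tool increments (shares) from the present pose to TCP p, tool-x yaw psi"
    from scipy.spatial.transform import Rotation as R
    s=robot.read_state(); q=s['tcp_rot']; M=R.from_quat([*q[1:],q[0]]).as_matrix()
    now=np.arctan2(M[1,0],M[0,0]); d=M.T@(np.array(p)-s['ee_pos'])
    a=now-psi
    print('t',s['t'],'p',s['ee_pos'].round(4),'psi',now.round(4),'j',s['joint_pos'].round(2),'F',s['wrist_force'].round(1),'gap',round(s['finger_gap'],4),'tilt',M[:,2].round(3))
    print('go shift',(d/.3).round(3),'turn',round(a/1.5,3),'or',round((a+2*np.pi)/1.5,3),round((a-2*np.pi)/1.5,3))
E
python3 -c "
from h import *
go([.4605,.004,.051],-1.52)"
```

```text
t 1.225 p [ 0.3148 -0.2478  0.2485] psi -1.1808 j [-0.86  0.11  1.83 -0.    1.2   1.89] F [ 0.2 -0.2  0.3] gap 0.0922 tilt [-0.  0. -1.]
go shift [-0.591 -0.769  0.658] turn 0.226 or 4.415 -3.963
```

>>> servo_tool(
  increments="100 -0.12 -0.15 0 0.05;100 -0.24 -0.31 0 0.1;100 -0.36 -0.46 0 0.15;100 -0.48 -0.62 0 0.226;100 -0.591 -0.769 0.1 0.226;100 -0.591 -0.769 0.25 0.226;100 -0.591 -0.769 0.4 0.226;100 -0.591 -0.769 0.5 0.226;100 -0.591 -0.769 0.5 0.226",
)

```text
t: 2.35
ee_pos: [0.4583, 0.0045, 0.0969]
tcp_rot: [0.002, 0.726, -0.688, -0.002]
wrist_force: [-0.2, 0.0, 0.4]
finger_gap: 0.0919
finger_force: 0.0
```

```bash
python3 -c "
from h import *
go([.4605,.004,.051],-1.52)
snap('wrist','w1')
W=cloud(load('w1')).reshape(-1,3);x,y,z=W.T
for y0 in np.arange(-.06,.09,.02):
    a=W[(x>.42)&(x<.5)&(y>y0)&(y<y0+.02)&(z>.045)&(z<.08)]
    if len(a): print(round(y0,3),len(a),a[:,0].min(),a[:,0].max(),a[:,1].min(),a[:,2].max())
"
```

```text
t 2.35 p [0.4583 0.0045 0.0969] psi -1.5161 j [-0.16  0.42  1.9  -0.    0.83  2.93] F [-0.2  0.   0.4] gap 0.0919 tilt [-0.005  0.001 -1.   ]
go shift [ 0.002 -0.008  0.153] turn 0.003 or 4.191 -4.186
-0.06 1923 0.43743443823004946 0.4871915889767147 -0.051525277664714084 0.06785302811168784
-0.04 855 0.45265454051712023 0.4869117194147013 -0.039984530319544805 0.06646439576828603
-0.02 841 0.4519875406049725 0.4701696725162067 -0.01996862863946257 0.05805517520174505
0.0 759 0.4510984760634843 0.4693942031750853 1.3088284839025746e-05 0.058960400738574996
0.02 467 0.4503453986086346 0.4686018343536102 0.02002417817043469 0.0581250465375717
0.04 171 0.44940599917919744 0.4672343553839065 0.05364508462153183 0.05755152821155276
0.06 548 0.4486711987314313 0.4671213131148885 0.06002129818784632 0.05797017082924779
0.08 21 0.4637848348990731 0.46545683913662766 0.08089238011176668 0.0572492213169376
```

View pics/w1.png

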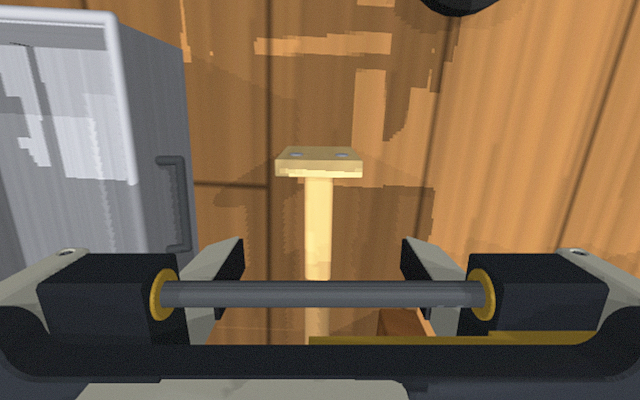

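>>> servo_tool(
  increments="100 0.002 -0.008 0.08 0.008;100 0.002 -0.008 0.15 0.008;100 0.002 -0.008 0.15 0.008;0 0.002 -0.008 0.15 0.008;0 0.002 -0.008 0.15 0.008;0 0.002 -0.008 0.15 0.008;0 0.002 -0.008 0.15 0.008;0 0.002 -0.008 0.15 0.008;0 0.002 -0.008 0.15 0.008",
)

```text
t: 3.52
ee_pos: [0.4623, 0.0037, 0.0537]
tcp_rot: [0.0, 0.722, -0.692, -0.0]
wrist_force: [-0.9, -0.1, 0.2]
finger_gap: 0.0367
finger_force: 0.0
```

```bash
python3 -c "
from h import *
go([.470,-.246,.053],-1.531)"
```

```text
t 3.525 p [0.4623 0.0037 0.0537] psi -1.5282 j [-0.16  0.5   1.93 -0.    0.71  2.94] F [-0.9 -0.1  0.2] gap 0.0367 tilt [-0. -0. -1.]
go shift [0.833 0.01  0.002] turn 0.002 or 4.191 -4.187
```

>>> servo_tool(
  increments="0 0 0 0 0;0 0 0 0 0;0 0 0 0 0;0 0 0 0 0;0 0 0 0 0;0 0.02 0 0 0",
)

```text
t: 4.28
ee_pos: [0.4626, -0.0022, 0.0537]
tcp_rot: [0.0, 0.722, -0.692, -0.0]
wrist_force: [0.7, 0.8, -0.8]
finger_gap: 0.0179
finger_force: 30.0
```

>>> servo_tool(
  increments="0 0.08 0 -0.003 0;0 0.18 0 -0.003 0;0 0.29 0 -0.003 0;0 0.4 0 -0.003 0;0 0.51 0 -0.003 0;0 0.62 0 -0.003 0;0 0.73 0 -0.003 0;0 0.82 0 -0.003 0;0 0.88 0 -0.003 0;0 0.9 0 -0.003 0",
)

```text
t: 5.52
ee_pos: [0.474, -0.2729, 0.0545]
tcp_rot: [0.0, 0.722, -0.692, 0.0]
wrist_force: [-0.2, 0.3, -1.2]
finger_gap: 0.0178
finger_force: 30.0
```

```bash
python3 -c "
from h import *
go([.470,-.246,.051],-1.531)
W=cloud(snap('top','t2')).reshape(-1,3);x,y,z=W.T
for y0 in np.arange(-.36,.09,.02):
    a=W[(x>.42)&(x<.52)&(y>y0)&(y<y0+.02)&(z>.03)&(z<.08)]
    if len(a): print(round(y0,3),len(a),a.min(0).round(3),a.max(0).round(3))
"
```

```text
t 5.525 p [ 0.474  -0.2729  0.0545] psi -1.5293 j [-0.66  0.61  1.69 -0.    0.84  2.44] F [-0.2  0.3 -1.2] gap 0.0178 tilt [-0. -0. -1.]
go shift [-0.09   0.009  0.012] turn 0.001 or 4.19 -4.188
-0.28 2 [ 0.481 -0.263  0.052] [ 0.484 -0.262  0.057]
-0.26 20 [ 0.465 -0.252  0.051] [ 0.481 -0.24   0.061]
-0.24 25 [ 0.465 -0.237  0.049] [ 0.48  -0.221  0.066]
-0.22 31 [ 0.461 -0.219  0.045] [ 0.48  -0.2    0.063]
-0.2 28 [ 0.461 -0.2    0.05 ] [ 0.476 -0.181  0.062]
-0.18 25 [ 0.461 -0.179  0.049] [ 0.475 -0.16   0.065]
-0.16 29 [ 0.46  -0.16   0.052] [ 0.475 -0.141  0.063]
-0.14 27 [ 0.46  -0.138  0.053] [ 0.475 -0.12   0.06 ]
-0.12 28 [ 0.46  -0.12   0.051] [ 0.474 -0.101  0.062]
-0.1 34 [ 0.455 -0.098  0.057] [ 0.477 -0.082  0.068]
-0.08 40 [ 0.455 -0.079  0.056] [ 0.477 -0.061  0.07 ]
-0.06 34 [ 0.452 -0.058  0.034] [ 0.473 -0.041  0.069]
-0.04 41 [ 0.451 -0.04   0.044] [ 0.473 -0.021  0.068]
-0.02 36 [ 0.45  -0.018  0.052] [ 0.473 -0.     0.069]
0.0 26 [0.451 0.    0.034] [0.472 0.011 0.066]
```

View pics/t2.png

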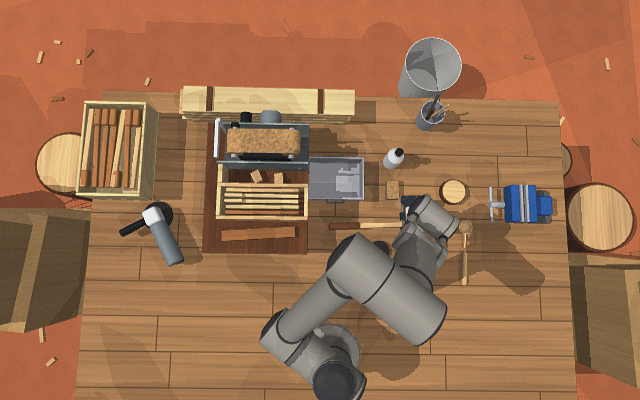

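>>> servo_tool(
  increments="65 0 0 0 0;65 0 0 0 0;65 0 0 0 0;65 0 0 0 0;65 0 0 0 0;65 0 0 -0.1 0;65 0 0 -0.2 0;65 -0.1 0 -0.2 0;65 -0.3 0 -0.2 0;65 -0.45 0 -0.2 0",
)

```text
t: 6.82
ee_pos: [0.4679, -0.1354, 0.1147]
tcp_rot: [-0.0, 0.722, -0.692, -0.0]
wrist_force: [0.8, -0.4, -0.1]
finger_gap: 0.0598
finger_force: 0.0
```

```bash
python3 -c "
from h import *
snap('wrist','w2')
W=cloud(load('w2')).reshape(-1,3);x,y,z=W.T
for y0 in np.arange(-.36,.09,.02):
    a=W[(x>.42)&(x<.52)&(y>y0)&(y<y0+.02)&(z>.05)&(z<.08)]
    if len(a): print(round(y0,3),len(a),a.min(0).round(3),a.max(0).round(3))
W=cloud(snap('top','t3')).reshape(-1,3);x,y,z=W.T
for y0 in np.arange(-.36,.09,.02):
    a=W[(x>.42)&(x<.52)&(y>y0)&(y<y0+.02)&(z>.05)&(z<.08)]
    if len(a): print(round(y0,3),len(a),a.min(0).round(3),a.max(0).round(3))
go([.462,-.033,.052],-1.531)
"
```

```text
-0.28 952 [ 0.465 -0.277  0.052] [ 0.483 -0.26   0.06 ]
-0.26 1137 [ 0.464 -0.26   0.052] [ 0.482 -0.24   0.059]
-0.24 1019 [ 0.463 -0.24   0.053] [ 0.481 -0.22   0.059]
-0.22 941 [ 0.462 -0.22   0.052] [ 0.48  -0.2    0.059]
-0.2 834 [ 0.461 -0.2    0.053] [ 0.479 -0.18   0.058]
-0.18 790 [ 0.46  -0.18   0.052] [ 0.479 -0.16   0.059]
-0.16 693 [ 0.46  -0.16   0.053] [ 0.478 -0.14   0.059]
-0.14 645 [ 0.459 -0.14   0.053] [ 0.477 -0.12   0.058]
-0.12 702 [ 0.456 -0.12   0.05 ] [ 0.476 -0.1    0.062]
-0.1 87 [ 0.454 -0.1    0.05 ] [ 0.478 -0.096  0.062]
-0.08 581 [ 0.453 -0.078  0.058] [ 0.477 -0.06   0.064]
-0.06 315 [ 0.452 -0.06   0.057] [ 0.476 -0.048  0.064]
-0.34 11 [ 0.456 -0.324  0.057] [ 0.499 -0.321  0.068]
-0.32 55 [ 0.452 -0.319  0.05 ] [ 0.5   -0.301  0.072]
-0.3 1 [ 0.467 -0.299  0.052] [ 0.467 -0.299  0.052]
-0.12 5 [ 0.46  -0.105  0.052] [ 0.471 -0.101  0.06 ]
-0.1 33 [ 0.455 -0.098  0.056] [ 0.477 -0.082  0.067]
-0.08 39 [ 0.455 -0.08   0.056] [ 0.477 -0.06   0.07 ]
-0.06 30 [ 0.455 -0.058  0.056] [ 0.473 -0.043  0.065]
-0.04 39 [ 0.451 -0.04   0.054] [ 0.473 -0.021  0.069]
-0.02 36 [ 0.45  -0.018  0.054] [ 0.472 -0.     0.069]
0.0 25 [0.451 0.    0.052] [0.472 0.011 0.068]
t 6.925 p [ 0.4674 -0.1334  0.1146] psi -1.5245 j [-0.44  0.43  1.81  0.    0.9   2.66] F [ 1.1 -0.1  0.1] gap 0.0598 tilt [-0.002  0.001 -1.   ]
go shift [-0.335  0.002  0.209] turn 0.004 or 4.193 -4.184
```

>>> servo_tool(
  increments="65 -0.15 0 0 0;65 -0.3 0 0 0;65 -0.335 0 0 0;65 -0.335 0 0.1 0;65 -0.335 0 0.2 0;65 -0.335 0 0.212 0;0 -0.335 0 0.212 0;0 -0.335 0 0.212 0;0 -0.335 0 0.212 0;0 -0.335 0 0.212 0",
)

```text
t: 8.18
ee_pos: [0.4644, -0.0369, 0.0515]
tcp_rot: [-0.0, 0.722, -0.692, 0.0]
wrist_force: [-0.2, 0.1, 0.6]
finger_gap: 0.024
finger_force: 0.7
```

>>> servo_tool(
  increments="0 0 0 0 0;0 0 0 0 0;0 0 0 -0.03 0;0 0 0 -0.08 0;0 0 0 -0.15 0;0 0 0 -0.15 0",
)

```text
t: 8.93
ee_pos: [0.465, -0.0369, 0.0972]
tcp_rot: [-0.001, 0.722, -0.692, 0.001]
wrist_force: [0.2, -0.3, -1.6]
finger_gap: 0.0241
finger_force: 30.0
```

```bash
python3 -c "
from h import *
W=cloud(snap('top','t4')).reshape(-1,3);x,y,z=W.T
for y0 in np.arange(-.36,.09,.03):
    a=W[(x>.42)&(x<.52)&(y>y0)&(y<y0+.03)&(z>.05)&(z<.13)]
    if len(a): print(round(y0,3),len(a),a.min(0).round(3),a.max(0).round(3),np.median(a[:,2]).round(4))
go([.47,-.20,.37],-1.531)
"
```

```text
-0.33 107 [ 0.451 -0.323  0.051] [ 0.5   -0.3    0.114] 0.1021
-0.3 42 [ 0.467 -0.3    0.096] [ 0.482 -0.271  0.108] 0.1014
-0.27 42 [ 0.467 -0.27   0.096] [ 0.481 -0.241  0.108] 0.102
-0.24 49 [ 0.463 -0.24   0.087] [ 0.481 -0.211  0.109] 0.1014
-0.21 49 [ 0.462 -0.209  0.095] [ 0.48  -0.18   0.107] 0.1001
-0.18 31 [ 0.462 -0.179  0.098] [ 0.476 -0.158  0.109] 0.1024
0.06 13 [0.422 0.089 0.114] [0.464 0.09  0.123] 0.1171
t 8.975 p [ 0.4643 -0.0367  0.0963] psi -1.5281 j [-0.24  0.43  1.88 -0.    0.83  2.86] F [ 0.6 -1.1 -1.9] gap 0.0242 tilt [ 0.001 -0.    -1.   ]
go shift [ 0.545  0.003 -0.912] turn 0.002 or 4.191 -4.187
```

>>> servo_tool(
  increments="0 0.02 0 -0.06 0;0 0.08 0 -0.16 0;0 0.15 0 -0.28 0;0 0.22 0 -0.4 0;0 0.3 0 -0.52 0;0 0.37 0 -0.64 0;0 0.44 0 -0.76 0;0 0.5 0 -0.85 0;0 0.53 0 -0.9 0;0 0.545 0 -0.912 0",
)

```text
t: 10.22
ee_pos: [0.4712, -0.2006, 0.3692]
tcp_rot: [0.0, 0.722, -0.692, -0.0]
wrist_force: [0.1, 0.3, -1.2]
finger_gap: 0.0239
finger_force: 30.0
```

>>> servo_tool(
  increments="0 0 0 0 -0.03;0 0 0 0 -0.1;0 0 0 0 -0.2;0 0 0 0 -0.31;0 0 0 0 -0.43;0 0 0 0 -0.55;0 0 0 0 -0.67;0 0 0 0 -0.79;0 0 0 0 -0.9;0 0 0 0 -1",
)

```text
t: 11.48
ee_pos: [0.4708, -0.1996, 0.3679]
tcp_rot: [-0.001, 1.0, -0.011, -0.001]
wrist_force: [-0.6, 0.0, -1.1]
finger_gap: 0.0236
finger_force: 30.0
```

>>> servo_tool(
  increments="0 0 0 0 -0.12;0 0 0 0 -0.24;0 0 0 0 -0.36;0 0 0 0 -0.48;0 0 0 0 -0.6;0 0 0 0 -0.72;0 0 0 0 -0.84;0 0 0 0 -0.93;0 0 0 0 -0.99;0 0 0 0 -1",
)

```text
t: 12.72
ee_pos: [0.4709, -0.1998, 0.3683]
tcp_rot: [-0.001, 0.741, 0.671, -0.0]
wrist_force: [-0.4, -0.3, -0.4]
finger_gap: 0.0238
finger_force: 30.0
```

```bash
python3 -c "
from h import *
go([.62,0.03,.37],1.571)
snap('top','t5')
"
```

```text
t 12.725 p [ 0.4709 -0.1998  0.3683] psi 1.4721 j [-0.55  0.25  1.32 -0.    1.57 -0.45] F [-0.4 -0.3 -0.4] gap 0.0238 tilt [-0.002  0.001 -1.   ]
go shift [ 0.811  0.419 -0.006] turn -0.066 or 4.123 -4.255
```

View pics/t5.png

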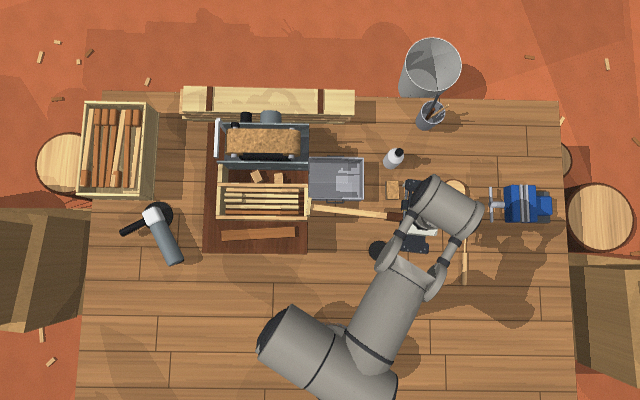

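>>> servo_tool(
  increments="0 0.05 0.03 0 -0.01;0 0.14 0.07 0 -0.02;0 0.25 0.13 0 -0.03;0 0.36 0.19 0 -0.04;0 0.47 0.24 0 -0.05;0 0.58 0.3 0 -0.06;0 0.68 0.35 0 -0.066;0 0.76 0.39 0 -0.066;0 0.8 0.415 0 -0.066;0 0.811 0.419 0 -0.066",
)

```text
t: 14.02
ee_pos: [0.6205, 0.0305, 0.3691]
tcp_rot: [-0.0, 0.707, 0.707, -0.0]
wrist_force: [0.2, -1.0, -1.6]
finger_gap: 0.0235
finger_force: 30.0
```

```bash
python3 -c "
from h import *
for n in ('top','side'):
  W=cloud(snap(n,n+'6')).reshape(-1,3);x,y,z=W.T
  for y0 in np.arange(.09,.36,.03):
    a=W[(x>.57)&(x<.67)&(y>y0)&(y<y0+.03)&(z>.295)&(z<.43)]
    if len(a): print(round(y0,3),len(a),a.min(0).round(3),a.max(0).round(3),np.median(a[:,2]).round(4))
go([.62,0.03,.25],1.571)
"
```

```text
0.09 35 [0.611 0.107 0.367] [0.629 0.119 0.376] 0.373
0.12 74 [0.611 0.121 0.362] [0.627 0.15  0.379] 0.3731
0.15 73 [0.611 0.15  0.358] [0.627 0.179 0.378] 0.3729
0.18 78 [0.611 0.181 0.357] [0.63  0.21  0.378] 0.3728
0.21 74 [0.611 0.21  0.355] [0.629 0.238 0.378] 0.3726
0.24 76 [0.611 0.24  0.366] [0.628 0.269 0.379] 0.3728
0.27 75 [0.61  0.27  0.362] [0.628 0.3   0.378] 0.3734
0.3 154 [0.594 0.3   0.317] [0.645 0.32  0.387] 0.3752
0.09 62 [0.61  0.09  0.357] [0.632 0.12  0.385] 0.3753
0.12 48 [0.611 0.121 0.363] [0.628 0.15  0.379] 0.3758
0.15 53 [0.611 0.15  0.361] [0.629 0.179 0.378] 0.3757
0.18 59 [0.612 0.18  0.362] [0.629 0.209 0.378] 0.3753
0.21 59 [0.611 0.21  0.36 ] [0.629 0.24  0.378] 0.375
0.24 63 [0.612 0.24  0.362] [0.629 0.27  0.379] 0.3751
0.27 59 [0.611 0.27  0.366] [0.63  0.299 0.379] 0.3747
0.3 348 [0.596 0.3   0.317] [0.645 0.321 0.388] 0.3596
t 14.125 p [0.6201 0.0295 0.3694] psi 1.5707 j [-0.08  0.48  0.99 -0.    1.68 -0.08] F [-0.1  0.  -1.4] gap 0.024 tilt [-0. -0. -1.]
go shift [ 0.002 -0.     0.398] turn -0.0 or 4.189 -4.189
```

>>> servo_tool(
  increments="0 0.017 0 0.03 0;0 0.017 0 0.09 0;0 0.017 0 0.17 0;0 0.017 0 0.26 0;0 0.017 0 0.35 0;0 0.017 0 0.44 0;0 0.017 0 0.53 0;0 0.017 0 0.59 0;0 0.017 0 0.63 0;0 0.017 0 0.64 0",
)

```text
t: 15.38
ee_pos: [0.6197, 0.0344, 0.1769]
tcp_rot: [-0.0, 0.707, 0.707, -0.0]
wrist_force: [0.1, 0.1, -0.6]
finger_gap: 0.0238
finger_force: 30.0
```

>>> servo_tool(
  increments="0 0 0 0.005 0;0 0 0 0.01 0;0 0 0 0.015 0;0 0 0 0.02 0;0 0 0 0.025 0;0 0 0 0.025 0",
)

```text
t: 16.12
ee_pos: [0.6203, 0.0347, 0.1703]
tcp_rot: [0.0, 0.707, 0.707, 0.0]
wrist_force: [-0.2, -0.4, 1.2]
finger_gap: 0.024
finger_force: 30.0
```

```bash
python3 -c "
from h import *
go([.62,-.2,.170],1.571)
W=cloud(snap('top','t7')).reshape(-1,3);x,y,z=W.T
for y0 in np.arange(.09,.36,.03):
    a=W[(x>.592)&(x<.648)&(y>y0)&(y<y0+.03)&(z>.125)&(z<.23)]
    if len(a): print(round(y0,3),len(a),a.min(0).round(3),a.max(0).round(3),np.median(a[:,2]).round(4))
im=cv2.imread('pics/t7.png')[110:220,205:375]
cv2.imwrite('pics/c7.png',cv2.resize(im,None,fx=4.5,fy=4.5,interpolation=cv2.INTER_CUBIC))
"
```

```text
t 16.125 p [0.6203 0.0347 0.1703] psi 1.5706 j [-0.07  0.58  1.35  0.    1.2  -0.07] F [-0.2 -0.4  1.2] gap 0.024 tilt [ 0.  0. -1.]
go shift [-0.782 -0.001  0.001] turn -0.0 or 4.189 -4.189
0.09 20 [0.611 0.109 0.171] [0.628 0.119 0.18 ] 0.1752
0.12 56 [0.609 0.122 0.125] [0.64  0.15  0.181] 0.1745
0.15 60 [0.601 0.153 0.125] [0.638 0.18  0.182] 0.1745
0.18 90 [0.6   0.181 0.128] [0.639 0.21  0.183] 0.1692
0.21 49 [0.611 0.21  0.16 ] [0.626 0.24  0.181] 0.1753
0.24 88 [0.602 0.241 0.125] [0.646 0.27  0.18 ] 0.1735
0.27 71 [0.603 0.27  0.126] [0.648 0.3   0.181] 0.1752
0.3 95 [0.594 0.3   0.127] [0.642 0.324 0.19 ] 0.1808
0.33 1 [0.612 0.339 0.125] [0.612 0.339 0.125] 0.1254
0.36 168 [0.593 0.367 0.131] [0.648 0.384 0.214] 0.2034
```

View pics/c7.png

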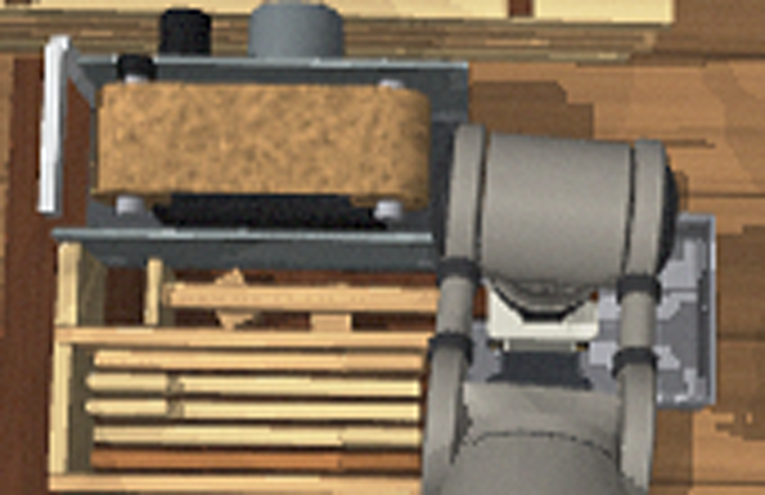

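>>> servo_tool(
  increments="0 -0.02 0 0.002 0;0 -0.06 0 0.002 0;0 -0.1 0 0.002 0;0 -0.15 0 0.002 0;0 -0.2 0 0.002 0;0 -0.25 0 0.002 0;0 -0.3 0 0.002 0;0 -0.34 0 0.002 0;0 -0.37 0 0.002 0;0 -0.38 0 0.002 0",
)

```text
t: 17.42
ee_pos: [0.6201, -0.0799, 0.1694]
tcp_rot: [-0.0, 0.707, 0.707, -0.0]
wrist_force: [-1.3, 1.1, 0.4]
finger_gap: 0.0239
finger_force: 30.0
```

```bash
python3 -c "
from h import *
go([.62,-.2,.170],1.571)
W=cloud(snap('top','t8')).reshape(-1,3);x,y,z=W.T
for y0 in np.arange(.09,.36,.02):
    a=W[(x>.592)&(x<.648)&(y>y0)&(y<y0+.02)&(z>.125)&(z<.23)]
    if len(a): print(round(y0,3),len(a),a.min(0).round(3),a.max(0).round(3),np.median(a[:,2]).round(4))
"
```

```text
t 17.425 p [ 0.6201 -0.0799  0.1694] psi 1.5703 j [-0.25  0.59  1.34 -0.    1.21 -0.25] F [-1.3  1.1  0.4] gap 0.0239 tilt [-0. -0. -1.]
go shift [-0.4   -0.    -0.002] turn -0.0 or 4.188 -4.189
0.09 36 [0.61  0.092 0.171] [0.629 0.109 0.18 ] 0.1749
0.11 36 [0.61  0.112 0.127] [0.628 0.129 0.179] 0.1751
0.13 49 [0.6   0.133 0.126] [0.627 0.15  0.181] 0.1742
0.15 59 [0.6   0.15  0.142] [0.628 0.17  0.179] 0.1698
0.17 67 [0.6   0.17  0.126] [0.643 0.19  0.183] 0.1678
0.19 93 [0.594 0.19  0.14 ] [0.645 0.21  0.191] 0.1798
0.23 3 [0.628 0.232 0.125] [0.642 0.243 0.126] 0.1254
0.29 1 [0.633 0.298 0.127] [0.633 0.298 0.127] 0.1274
0.31 1 [0.64  0.323 0.126] [0.64  0.323 0.126] 0.1257
0.33 2 [0.611 0.333 0.125] [0.64  0.346 0.127] 0.1264
0.35 98 [0.593 0.364 0.125] [0.648 0.37  0.212] 0.1792
```

>>> servo_tool(
  increments="0 -0.02 0 0 0;0 -0.06 0 0 0;0 -0.11 0 0 0;0 -0.16 0 0 0;0 -0.21 0 0 0;0 -0.26 0 0 0;0 -0.31 0 0 0;0 -0.36 0 0 0;0 -0.4 0 0 0;0 -0.42 0 0 0",
)

```text
t: 18.73
ee_pos: [0.62, -0.2066, 0.1693]
tcp_rot: [0.0, 0.707, 0.707, -0.0]
wrist_force: [0.4, 0.0, -1.6]
finger_gap: 0.0235
finger_force: 30.0
```

```bash
python3 -c "
from h import *
go([.62,-.24,.20],1.571)
W=cloud(snap('top','t9')).reshape(-1,3);x,y,z=W.T
a=W[(x>.57)&(x<.70)&(y>-.1)&(y<.08)&(z>.012)&(z<.06)];print(len(a))
for y0 in np.arange(.05,.36,.02):
    a=W[(x>.592)&(x<.648)&(y>y0)&(y<y0+.02)&(z>.125)&(z<.23)]
    if len(a): print(round(y0,3),len(a),a.min(0).round(3),a.max(0).round(3),np.median(a[:,2]).round(4))
im=cv2.imread('pics/t9.png')[110:220,205:405]
cv2.imwrite('pics/c9.png',cv2.resize(im,None,fx=4,fy=4,interpolation=cv2.INTER_CUBIC))
"
```

```text
t 18.725 p [ 0.62   -0.2066  0.1693] psi 1.5703 j [-0.44  0.64  1.25 -0.    1.25 -0.44] F [ 0.4  0.  -1.6] gap 0.0235 tilt [-0.    -0.001 -1.   ]
go shift [-0.111 -0.    -0.102] turn -0.0 or 4.188 -4.189
86
0.05 35 [0.61  0.052 0.159] [0.626 0.069 0.178] 0.1727
0.07 60 [0.594 0.072 0.128] [0.644 0.083 0.187] 0.182
0.09 3 [0.616 0.107 0.125] [0.644 0.107 0.127] 0.1253
0.11 2 [0.612 0.118 0.125] [0.648 0.127 0.129] 0.1272
0.17 3 [0.622 0.173 0.125] [0.643 0.177 0.127] 0.1255
0.19 3 [0.614 0.19  0.125] [0.643 0.205 0.126] 0.1251
0.21 3 [0.607 0.221 0.125] [0.642 0.222 0.128] 0.1256
0.23 2 [0.61  0.242 0.125] [0.631 0.243 0.126] 0.1255
0.27 2 [0.609 0.273 0.125] [0.609 0.287 0.127] 0.1258
0.29 1 [0.626 0.305 0.127] [0.626 0.305 0.127] 0.1269
0.31 1 [0.623 0.312 0.126] [0.623 0.312 0.126] 0.1265
0.33 3 [0.611 0.347 0.125] [0.647 0.35  0.125] 0.1253
0.35 90 [0.593 0.367 0.127] [0.648 0.37  0.212] 0.1777
```

View pics/c9.png

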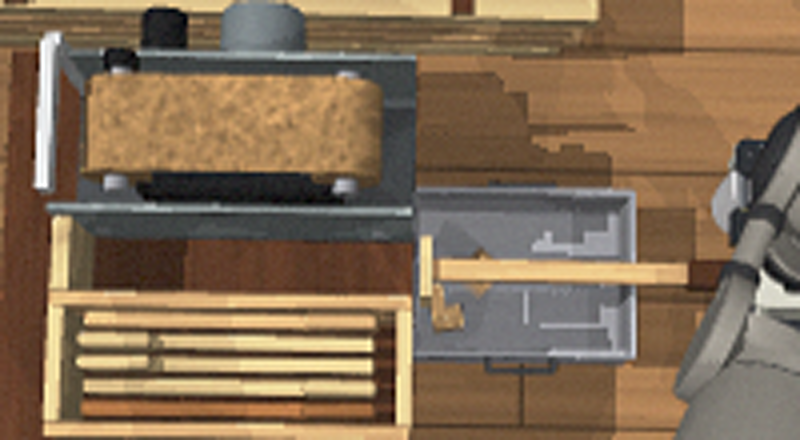

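>>> servo_tool(
  increments="0 -0.02 0 -0.04 0;0 -0.06 0 -0.1 0;0 -0.11 0 -0.13 0;0 -0.111 -0.05 -0.13 0;0 -0.111 -0.14 -0.13 0;0 -0.111 -0.24 -0.13 0;0 -0.111 -0.34 -0.13 0;0 -0.111 -0.42 -0.13 0;0 -0.111 -0.46 -0.13 0;0 -0.111 -0.467 -0.13 0",
)

```text
t: 20.02
ee_pos: [0.48, -0.239, 0.209]
tcp_rot: [0.0, 0.707, 0.707, 0.0]
wrist_force: [0.6, -0.1, -0.4]
finger_gap: 0.0238
finger_force: 30.0
```

>>> servo_tool(
  increments="0 0 0 0.04 0;0 0 0 0.12 0;0 0 0 0.2 0;0 0 0 0.28 0;0 0 0 0.36 0;0 0 0 0.43 0;0 0 0 0.48 0;0 0 0 0.505 0;0 0 0 0.51 0;0 0 0 0.51 0",
)

```text
t: 21.28
ee_pos: [0.4805, -0.2389, 0.056]
tcp_rot: [0.001, 0.707, 0.707, 0.0]
wrist_force: [-0.3, 0.2, -1.4]
finger_gap: 0.0233
finger_force: 30.0
```

```bash
python3 -c "
from h import *
go([.48,-.24,.0515],1.571)
W=cloud(snap('top','t10')).reshape(-1,3);x,y,z=W.T
for y0 in np.arange(-.3,.09,.03):
    a=W[(x>.42)&(x<.54)&(y>y0)&(y<y0+.03)&(z>.03)&(z<.1)]
    if len(a): print(round(y0,3),len(a),a.min(0).round(3),a.max(0).round(3),np.median(a[:,2]).round(4))
"
```

```text
t 21.275 p [ 0.4805 -0.2389  0.056 ] psi 1.5708 j [-0.6   0.59  1.72 -0.    0.83 -0.6 ] F [-0.3  0.2 -1.4] gap 0.0233 tilt [ 0.001 -0.001 -1.   ]
go shift [-0.004 -0.002  0.015] turn -0.0 or 4.189 -4.189
-0.24 11 [ 0.472 -0.217  0.061] [ 0.49  -0.211  0.07 ] 0.0673
-0.21 59 [ 0.468 -0.21   0.058] [ 0.49  -0.18   0.076] 0.0659
-0.18 48 [ 0.468 -0.18   0.041] [ 0.49  -0.152  0.07 ] 0.0603
-0.15 43 [ 0.471 -0.148  0.052] [ 0.489 -0.12   0.065] 0.06
-0.12 47 [ 0.471 -0.12   0.047] [ 0.489 -0.09   0.069] 0.0594
-0.09 43 [ 0.473 -0.09   0.053] [ 0.488 -0.061  0.066] 0.0597
-0.06 40 [ 0.473 -0.058  0.054] [ 0.488 -0.032  0.066] 0.0604
-0.03 39 [ 0.472 -0.029  0.054] [ 0.487 -0.003  0.066] 0.0607
-0.0 45 [0.471 0.    0.056] [0.487 0.03  0.066] 0.0603
0.03 56 [0.456 0.033 0.042] [0.503 0.051 0.075] 0.0677
```

Lower the last 4 mm, release, and rise clear.

>>> servo_tool(
  increments="0 0 0 0.007 0;0 0 0 0.013 0;0 0 0 0.015 0;0 0 0 0.015 0;65 0 0 0.015 0;65 0 0 0.015 0;65 0 0 0.015 0;65 0 0 0.015 0;65 0 0 0.015 0;65 0 0 0.015 0",
)

```text
t: 22.58
ee_pos: [0.4801, -0.2386, 0.051]
tcp_rot: [0.0, 0.707, 0.707, -0.0]
wrist_force: [0.3, 1.2, 0.2]
finger_gap: 0.0594
finger_force: 0.0
```

>>> servo_tool(
  increments="65 0 0 -0.05 0;65 0 0 -0.15 0;65 0 0 -0.3 0;65 0 0 -0.5 0;65 0 0 -0.6 0;65 0 0 -0.6 0;65 0 0 -0.6 0",
)

```text
t: 23.45
ee_pos: [0.4796, -0.2383, 0.2307]
tcp_rot: [-0.0, 0.707, 0.707, -0.0]
wrist_force: [-0.1, 0.4, -0.5]
finger_gap: 0.0599
finger_force: 0.0
```

```bash
python3 -c "
from h import *
go([.48,-.24,.0515],1.571)
W=cloud(snap('top','t11')).reshape(-1,3);x,y,z=W.T
for y0 in np.arange(-.3,.09,.06):
    a=W[(x>.42)&(x<.54)&(y>y0)&(y<y0+.06)&(z>.03)&(z<.1)]
    if len(a): print(round(y0,3),len(a),a.min(0).round(3),a.max(0).round(3),np.median(a[:,2]).round(4))
"
```

```text
t 23.45 p [ 0.4796 -0.2383  0.2307] psi 1.5708 j [-0.6   0.38  1.52 -0.    1.24 -0.6 ] F [-0.1  0.4 -0.5] gap 0.0599 tilt [-0.001  0.    -1.   ]
go shift [-0.006  0.002  0.597] turn -0.0 or 4.189 -4.189
-0.3 33 [ 0.469 -0.262  0.052] [ 0.491 -0.241  0.067] 0.0617
-0.24 118 [ 0.468 -0.239  0.054] [ 0.491 -0.18   0.069] 0.0616
-0.18 84 [ 0.468 -0.178  0.042] [ 0.49  -0.12   0.065] 0.0556
-0.12 92 [ 0.471 -0.12   0.04 ] [ 0.489 -0.062  0.063] 0.0553
-0.06 80 [ 0.472 -0.058  0.047] [ 0.488 -0.003  0.062] 0.0558
0.0 102 [0.455 0.    0.034] [0.503 0.051 0.071] 0.0579
```

View pics/t11.png

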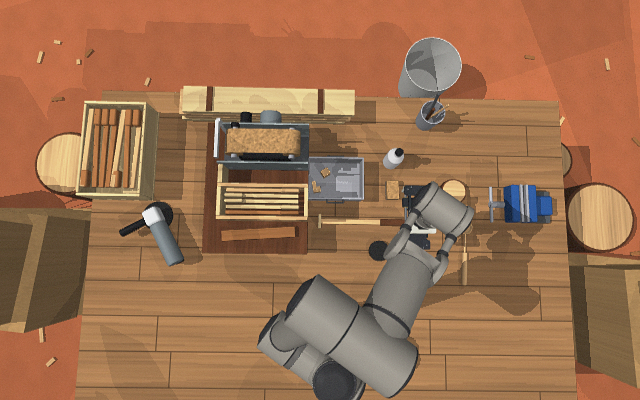

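The final picture shows both offcuts in the bin, at (326,173) and (317,187). The rake lies on the table from (320,222) to about (405,222), and the bystanders are where they were.

```bash
python3 -c "
from plant import robot
print(robot.close_job())"
```

```text
the job is handed in; nothing more can be done
None
```

The job is handed in at about 23.5 s of robot time: both offcuts are in the steel bin, the rake is lying on the table with the arm clear of it, and the last picture shows the other things where they were.

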